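Load the vial rack and latch the autosampler tray

ROBOT

A 6-joint arm with a two-finger parallel gripper is mounted at the origin on the work surface. World frame = base frame: x ahead of the robot, y to its left, z up, the work surface at z = 0. Lengths are in m, angles in rad, forces in N, time in s.
With the tool pointing down it reaches from about 0.25 to 0.725 m from the base axis. Payload 4 kg.
Tool frame: the origin (TCP) lies between the finger pads; the fingertips stand 11 mm ahead of it and the grasp point (between the pads) lies 8 mm behind it (bot.tip_extent is the distance from the TCP to the fingertips, in m); z points along the fingers, y is the line along which they close (so a half turn about z gives the same grasp; the last joint's range is limited). The gripper opens to 85 mm and grips with 20 to 120 N. Pads are 22 mm wide; open, the fingers measure 114 mm over their backs; the gripper's body (76 mm by 85 mm) begins 54 mm behind the grasp point. The pads swing forward as they close: fully open they stand 13 mm farther back than shut.
Start: joints at [1.317, 0.241, 0.005, 1.335, 0, 1.571], TCP at [0.126, 0.484, 0.242] pointing down, gripper open.
Joint ranges: [-2.72, 2.72], [-1.05, 1.87], [-1.09, 1.28], [-1.99, 2.15], [-1.42, 1.44], [-3.14, 3.14]. Speed limits (rad/s): [2.79, 2.79, 3.14, 3.14, 3.14, 3.14].

INTERFACE

Orientations are given as a unit quaternion [x, y, z, w].
In Python, from workcell import bot gives the robot as it stands. The module is installed in compiled form; this text tells all that it offers.
- The arm moves only by the tool jog_arm, never from a script. Its argument "deltas" is a list of rows, each an object with "fingers": the opening, from 0 (shut) to 1 (fully open); "delta_pos": the shift along the tool's x, y, z normalised to -1 to 1, where 1 is 300 mm, a list of three; "yaw": the turn about the tool's z normalised to -1 to 1, where 1 is pi/4 rad. A call has 1 to 12 rows; each row is the pose to reach, as a shift and turn from the pose commanded when the call began, along the tool's axes at that moment; what a row does not reach only later rows make up. A row lasts 1/10 s, in which the tool goes at most 50 mm and 8.59 degrees, less where a joint would pass 70% of its speed; a pose out of reach is approached as far as the arm can. A call with a number of a shift or a turn outside -1 to 1 is refused whole. A call with a gripper value outside its range is refused whole. The fingers move at their own pace and stop on an object; the grip force is fixed at half the most. Time passes only in rows, so rows that repeat a pose let the fingers close. It gives the time, the measured TCP pose, the force, the opening and the grip force at its end, in the units of the state.
- bot.get_obs(): the state, without advancing time (a new reading comes with each control period).
- bot.camera(name): name is "scene" or "side" or "wrist"; returns a dict with "image" (384x512x3 uint8, red, green, blue), "range_z" (384x512 float32, m along the optical axis (not along the pixel's ray), 0 where there is no reading), "fx", "fy", "cx", "cy" (pixels), "distortion" ([k1, k2, p1, p2, k3] as OpenCV has them; the pictures are not rectified), "rvec" (rotation vector, rad) and "tvec" (3), from world to camera coordinates, as OpenCV has them. Camera axes: x right, y down, z forward; pixel columns grow to the right and rows downward; lengths in m; the calibration is good to about 2 mm. A picture is of the moment at which its call begins.
- bot.job_done(): hands the job in; it is judged then, once.
The state is a dict: "clock": time; "joint_pos": joint angles; "joint_vel": joint speeds; "tau": joint torques, N m; "eef_pos": TCP position; "tool_rot": TCP orientation; "ft_force": force on the tool from outside, world axes, zero at the start; "ft_torque": the same for the moment, N m; "grip_width": finger opening in m; "grasp_force": force on a finger pad.
Only numpy, scipy, OpenCV 4.12 (cv2) and the standard library are available. Lean on these libraries where they do the work, as an engineer would, in place of code of your own. Each camera call takes 0.05 s, during which the arm holds its last target. There are 200 camera calls.

TASK

Load the blue vial rack with the orange caps into the open tray of the autosampler, standing lengthways beside the white rack already there and pushed up snug against it so that no gap is left, with that white rack still against the tray's side wall. Then press the tray fully home so that its push-push catch takes hold, let go, and make sure that it has stayed shut. Carry the rack upright and set it down gently, and leave the spare rack, the glassware and the bottles where they stand.

Things in the scene. Friction and masses are not known exactly. Their poses are not given: they have to be found in the camera images.
- sample_center (a point): the vial rack to load: blue block 76 (x) x 46 (y) x 36 mm high, 15 amber vials whose orange caps (over 70 x 40 mm) reach 44 mm above its foot. Grip it across the 46 mm sides. Loose, 0.18 to 0.36 kg; starts on the bench left or right of the tray. This point: its centre, 22 mm above its underside; x along its length, y across, z up. Either way round will do
- neighbour_center (a point): the rack already in the tray: same size, white with bright blue caps, loose, 0.26 kg, its +y long side within 3 mm of the tray's +y side wall (left, seen from the robot). This point: its centre, 22 mm above its underside; axes as for the blue rack. Loaded flush, the blue rack's centre lies 46 mm from here towards this rack's -y
- spare_center (a point): a spare rack of the same size on the bench: white with black caps; leave it. This point is at its centre, 22 mm above its underside
- autosampler: white and blue autosampler, 260 wide (y) x 300 deep x 200 mm high, fixed. Origin on the bench under the middle of its front face; x points into the case, z up. The tray bay opens in its lower front, 200 wide, up to 95 mm high. Over it a brow juts 12 mm from the front, 95 to 119 mm above the bench, and the console slopes back above: a tool pointing straight down meets the brow before the tray is home
- tray (a joint): tray travel into the case, m: 0 fully out (start), 0.130 latched, panel flush with the case front, 0.136 end stop. Spring pushes it out, 2 N when out to 3.6 N when home; damping 25 N per m/s. The push-push catch takes only past 0.134, just short of the stop; let go there, it comes back to 0.130 and stays. A second such push frees it, and it runs out; so it does if let go short of the catch
- tray_in (a point): centre of the tray's inner floor, 18 mm above the bench; moves with the tray; axes parallel to the case (x into the case). The inside is 88 mm (x) by 184 mm (y); side and back walls 16 mm high and 4 mm thick, in front the tray's front panel, 6 mm thick and 89 mm high above the bench
- tray_press (a point): middle of the dark push pad on the outer face of the tray's front panel, 40 mm above the bench; moves with the tray; x points into the case, the way to press. The panel spans 196 mm and is 13 to 89 mm above the bench. With the tray out it stands 130 mm in front of the case front
- beaker: loose glass beaker, radius 33, 85 mm high, close to the -x end of the blue rack; origin under its middle
- wash_bottle: loose white wash bottle with a red spout, radius 36, 195 mm high; origin under its middle
- reagent_bottle: loose amber reagent bottle, radius 46, 215 mm high; origin under its middle
- conical_flask: loose conical flask, base radius 43, 140 mm high; origin under its middle
- round_flask: loose round flask on a cork ring, radius 40, 126 mm high (ball radius 30 up to 76 mm, neck radius 13), standing close beside the open tray on its right; origin under its middle
There are look-alikes about, which are no part of the job. There is more than one size of the part that bears sample_center; the job needs the middle-sized.

How it is judged:
By the outcome, as a careful person would: the job done as asked, in the order asked, and still so for the second after the job is handed in, with the robot touching nothing.
It also fails if it takes over 61 s, if anything falls off the work surface, if the arm or the gripper's body presses on something with over 40 N, if the wrist force passes 120 N, or if a joint passes its speed limit or range.

## Working session

There is one attempt and no reset: what is moved stays moved. The work goes in short steps, Python scripts to look and compute and a tool call to move; the robot and the scene stay as the last step left them, time stands still between calls to the robot, and variables do not carry over. Pictures are saved under pics/ and viewed, at most 10 in all, crops included, and the job is handed in when it is done.

Besides the shell and the picture viewer there is one more tool, called after "Call:" as name(argument=value, ...), one argument or row to a line, values as JSON. jog_arm: Moves the arm, as the interface text tells. Scaled input: -1 to 1 covers 300 mm each way for a shift and pi/4 rad each way for a turn. Its arguments: {"type":"object","properties":{"deltas":{"type":"array","items":{"type":"object","properties":{"fingers":{"type":"number"},"delta_pos":{"type":"array","items":{"type":"number"}},"yaw":{"type":"number"}}}}},"required":["deltas"]}

```bash
mkdir -p pics; cat > h.py <<'E'
import numpy as np, cv2
from workcell import bot
def cam(n):
    c=bot.camera(n); c['K']=np.array([[c['fx'],0,c['cx']],[0,c['fy'],c['cy']],[0,0,1.]]); c['D']=np.array(c['distortion'],float)
    c['R']=cv2.Rodrigues(np.array(c['rvec'],float))[0]; c['t']=np.array(c['tvec'],float); return c
def cloud(c):
    h,w=c['range_z'].shape; u,v=np.meshgrid(np.arange(w),np.arange(h))
    p=cv2.undistortPoints(np.stack([u,v],-1).reshape(-1,1,2).astype(float),c['K'],c['D']).reshape(h,w,2)
    z=c['range_z'].astype(float); P=np.dstack([p*z[...,None],z]); P=(P-c['t'])@c['R']; P[z==0]=np.nan; return P
def plane(c,uv,z):
    p=cv2.undistortPoints(np.array(uv,float).reshape(-1,1,2),c['K'],c['D']).reshape(-1,2)
    d=np.c_[p,np.ones(len(p))]@c['R']; o=-c['R'].T@c['t']; return o+d*((z-o[2])/d[:,2])[:,None]
def save(n,im): cv2.imwrite('pics/'+n,cv2.cvtColor(im,cv2.COLOR_RGB2BGR))
E
python3 - <<'E'
from h import *
ims=[]
for n in('scene','side'):
    c=cam(n); ims.append(c['image']); np.savez(n,P=cloud(c),im=c['image']); print(n,-c['R'].T@c['t'])
for n,i in zip('ab',ims): save(f'1{n}.png',cv2.resize(i,(800,600),interpolation=cv2.INTER_CUBIC))
print(bot.get_obs())
E
```

```text
scene [1.10864869 0.58930791 0.7526375 ]
side [0.4462652  0.8079994  0.65933123]
{'clock': 0.1, 'joint_pos': array([1.31701034e+00, 2.41353273e-01, 3.86872771e-03, 1.33519008e+00,
       1.76240650e-05, 1.57081159e+00]), 'joint_vel': array([-0.00104286, -0.00214141,  0.00426573,  0.00134739, -0.00115681,
        0.00135011]), 'tau': array([ 5.22384516e-05, -3.73138118e+01,  2.53009808e+01,  1.08355997e-02,
       -4.82785174e-05,  6.82610874e-06]), 'eef_pos': array([0.12539556, 0.48346644, 0.24149787]), 'tool_rot': array([ 1.26560252e-01,  9.91958477e-01, -9.30486192e-04, -1.27586241e-04]), 'ft_force': array([-0.33827818, -0.15151354,  0.10294211]), 'ft_torque': array([0.00927104, 0.03322608, 0.04798117]), 'grasp_force': 0.0, 'grip_width': 0.08537247250101246}
```

View pics/1a.png

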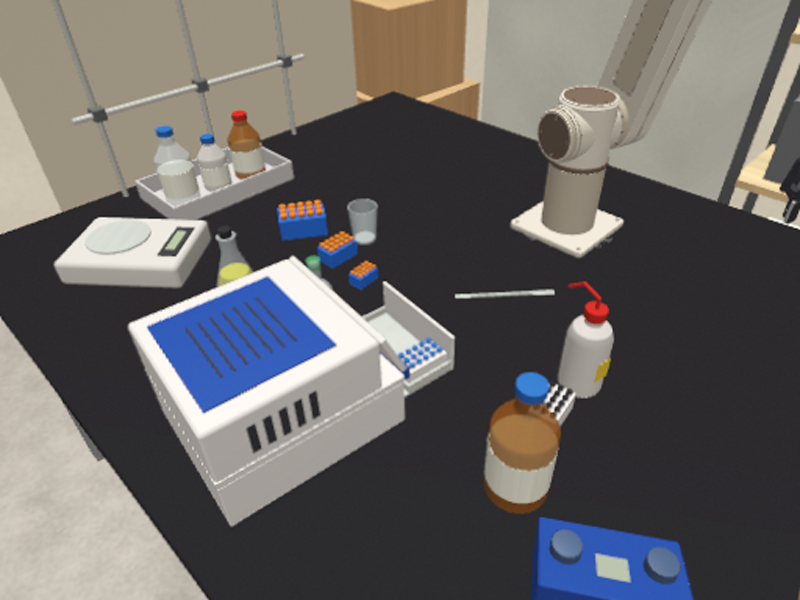

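View pics/1b.png

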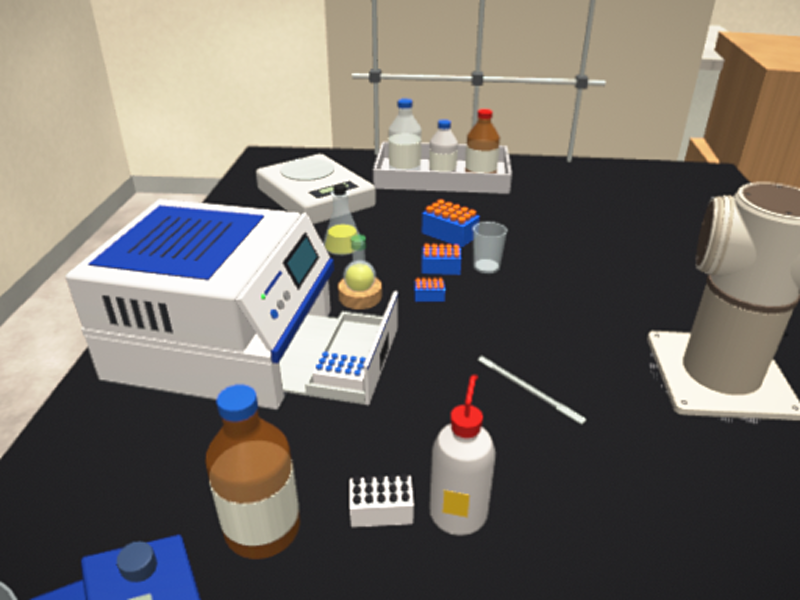

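Candidates for the blue rack with orange caps (800×600 side view / scene view):
- large: (450,218) / (302,218)
- middle: (441,258) / (338,247), right beside the beaker
- small: (430,288) / (363,273)

The spare has black caps, at (382,497) in the side view. The neighbour has blue caps, at (341,367). I choose the middle rack and will check its size next.

```bash
cat > m.py <<'E'
from h import *
def blobs(P,im,lo,hi,mn=25,k=5):
    hsv=cv2.cvtColor(im,cv2.COLOR_RGB2HSV); m=cv2.inRange(hsv,lo,hi)
    m2=cv2.morphologyEx(m,cv2.MORPH_CLOSE,np.ones((k,k)))
    n,l,s,ce=cv2.connectedComponentsWithStats(m2)
    for i in range(1,n):
        if s[i,4]<mn: continue
        Q=P[(l==i)&(m>0)]; Q=Q[~np.isnan(Q[:,0])]
        if len(Q)<10: continue
        z=np.percentile(Q[:,2],98); T=Q[Q[:,2]>z-.008]
        r=cv2.minAreaRect((T[:,:2]*1000).astype(np.float32))
        print(ce[i].round(),s[i,4],'z',z.round(4),'rect',np.round(r[0],1),np.round(r[1],1),round(r[2],1))
E
python3 - <<'E'
from m import *
for n in('scene','side'):
    d=np.load(n+'.npz');P,im=d['P'],d['im'];print(n)
    print('orange');blobs(P,im,(5,150,120),(18,255,255))
    print('blue');blobs(P,im,(100,120,90),(120,255,255),40,3)
s=np.load('side.npz');im=s['im']
save('2.png',cv2.resize(im[120:280,170:340],(765,600)[:2] if 0 else (638,600),interpolation=cv2.INTER_CUBIC))
P=s['P']
# panel top edge & tray points
for uv in [(253,188),(237,252),(225,250),(312,160),(252,165),(230,190),(228,175)]: print(uv,P[uv[1],uv[0]].round(4))
E
```

```text
scene
orange
[155.  84.] 179 z 0.1551 rect [ 378.1 -756.4] [16.4 31.9] 52.8
[192. 133.] 248 z 0.0659 rect [ 445.1 -438.4] [60.8 94.9] 57.2
[215. 154.] 146 z 0.0481 rect [ 458.2 -293.3] [39.  68.2] 88.9
[232. 171.] 86 z 0.0359 rect [ 475.9 -186.9] [51.7 29.5] 3.1
[336. 268.] 342 z 0.1776 rect [664.9 347.4] [16.4 42.7] 33.0
blue
[105.  84.] 60 z 0.1967 rect [ 570.5 -767.9] [38.  31.6] 61.2
[132.  89.] 46 z 0.1478 rect [ 470.9 -766.2] [28.3 27.4] 17.3
[194. 144.] 450 z 0.055 rect [ 445.7 -434.2] [ 63.2 109.7] 56.1
[216. 163.] 260 z 0.0406 rect [ 527.8 -247.4] [199.8  70.1] 32.0
[232. 179.] 145 z 0.0288 rect [ 481.3 -173.1] [26.2 59.1] 69.0
[152. 218.] 5414 z 0.2076 rect [851.7  -7.4] [200.9 186. ] 82.3
[269. 223.] 42 z 0.0654 rect [588.9  87.3] [22.4 20.3] 83.9
[260. 235.] 42 z 0.1248 rect [676.8 139.7] [10.1  5.3] 71.6
[340. 248.] 370 z 0.2171 rect [656.3 341.6] [39.3 39.4] 14.5
[385. 362.] 3366 z 0.1005 rect [726.3 515.5] [ 69.9 163.6] 32.5
side
orange
[309.  86.] 268 z 0.1606 rect [ 371.3 -754.2] [ 9.7 27.7] 81.4
[288. 134.] 252 z 0.0647 rect [ 441.9 -437.1] [61.  95.5] 56.7
[282. 16
[... 231 characters left out ...]
3 33.5] 17.8
[114. 155.] 3123 z 0.2072 rect [848.2  -6.3] [197.9 188.3] 82.6
[285. 155.] 809 z 0.0527 rect [ 443.9 -412.2] [ 56.1 118.2] 83.5
[192. 200.] 434 z 0.1212 rect [657.3  18. ] [258.7   9. ] 82.5
[275. 188.] 173 z 0.028 rect [ 473.4 -173.6] [52.7 14.4] 8.1
[215. 231.] 154 z 0.0648 rect [601.1  92.7] [40.3 52. ] 79.3
[151. 257.] 485 z 0.2176 rect [653.6 341.5] [39.4 38.3] 60.3
[ 85. 369.] 2196 z 0.1007 rect [751.  474.1] [70. 62.] 28.2
(253, 188) [ 0.5261 -0.0534  0.0913]
(237, 252) [0.5469 0.1201 0.0286]
(225, 250) [0.5742 0.1218 0.034 ]
(312, 160) [ 0.3676 -0.2751  0.0568]
(252, 165) [ 0.5543 -0.3242  0.0013]
(230, 190) [ 0.5985 -0.1344  0.0274]
(228, 175) [ 0.6052 -0.1517  0.0658]
```

View pics/2.png

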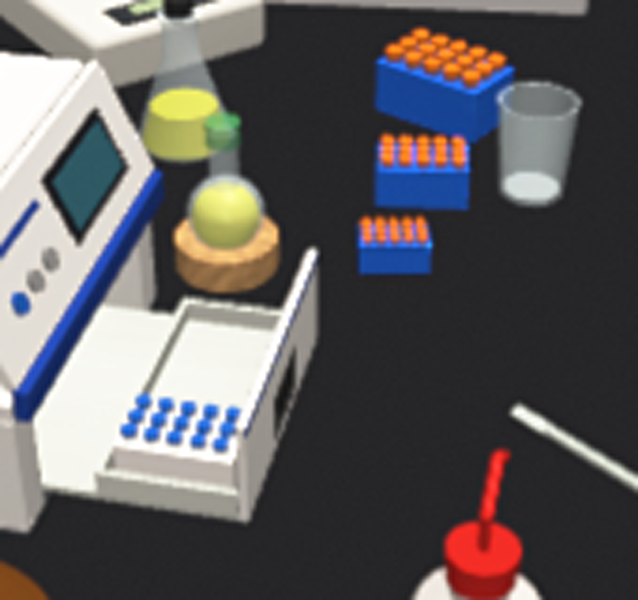

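The close crop shows the middle rack at crop pixel (422,170), between the large rack (445,85) and the small one (395,245), with the beaker at its -x end. Its caps measure about 68×40 mm with tops at z≈46 mm, which matches the description.

I'll set out to a point above it.

```bash
cat >> h.py <<'E'
def go(x,y,z,th,o=None):
    """deltas to reach world TCP x,y,z with tool y axis at th deg"""
    from scipy.spatial.transform import Rotation as Ro
    o=o or bot.get_obs(); R=Ro.from_quat(o['tool_rot']).as_matrix(); d=R.T@(np.array([x,y,z])-o['eef_pos'])
    t=np.degrees(np.arctan2(R[1,1],R[0,1])); dy=(t-th+180)%360-180
    print('tool y at',t.round(2),'pos',np.round(o['eef_pos'],4),'-> delta',np.round(d/.3,4),'yaw',round(dy/45,4), 'mm',np.linalg.norm(d)*1000)
E
python3 - <<'E'
from h import *
go(.38,.28,.26,90.5)
d=np.load('side.npz');P,im=d['P'],d['im']
for uv in [(310,231),(330,242),(350,254),(370,266)]: 
  q=P[uv[1]-3:uv[1]+4,uv[0]-3:uv[0]+4].reshape(-1,3); print(q[np.argmax(q[:,2])].round(4))
E
```

```text
tool y at 75.46 pos [0.1254 0.4835 0.2415] -> delta [-0.9918 -0.4435 -0.0609] yaw -0.3343 mm 326.4419459007932
[nan nan nan]
[0.3309 0.0371 0.0067]
[0.2911 0.0779 0.0073]
[0.2425 0.1148 0.0077]
```

Call:
jog_arm(
  deltas=[
    {"fingers":1,"delta_pos":[-0.99,-0.444,-0.061],"yaw":-0.334},
    {"fingers":1,"delta_pos":[-0.99,-0.444,-0.061],"yaw":-0.334},
    {"fingers":1,"delta_pos":[-0.99,-0.444,-0.061],"yaw":-0.334},
    {"fingers":1,"delta_pos":[-0.99,-0.444,-0.061],"yaw":-0.334},
    {"fingers":1,"delta_pos":[-0.99,-0.444,-0.061],"yaw":-0.334},
    {"fingers":1,"delta_pos":[-0.99,-0.444,-0.061],"yaw":-0.334},
    {"fingers":1,"delta_pos":[-0.99,-0.444,-0.061],"yaw":-0.334},
    {"fingers":1,"delta_pos":[-0.99,-0.444,-0.061],"yaw":-0.334},
  ],
)

```text
clock: 0.9
eef_pos: [0.3823, 0.2779, 0.2604]
tool_rot: [-0.001, 1.0, -0.0, 0.0]
ft_force: [-0.2, -0.5, 0.1]
grip_width: 0.085
grasp_force: 0.0
```

```bash
python3 - <<'E'
from h import *
go(.44,0,.26,90.5)
E
```

```text
tool y at 90.12 pos [0.3823 0.2779 0.2604] -> delta [-0.1905 -0.9267  0.0022] yaw -0.0084 mm 283.8178934380505
```

Call:
jog_arm(
  deltas=[
    {"fingers":1,"delta_pos":[-0.19,-0.95,0],"yaw":-0.008},
    {"fingers":1,"delta_pos":[-0.19,-0.95,0],"yaw":-0.008},
    {"fingers":1,"delta_pos":[-0.19,-0.95,0],"yaw":-0.008},
    {"fingers":1,"delta_pos":[-0.19,-0.95,0],"yaw":-0.008},
    {"fingers":1,"delta_pos":[-0.19,-0.95,0],"yaw":-0.008},
    {"fingers":1,"delta_pos":[-0.19,-0.95,0],"yaw":-0.008},
    {"fingers":1,"delta_pos":[-0.19,-0.95,0],"yaw":-0.008},
    {"fingers":1,"delta_pos":[-0.19,-0.95,0],"yaw":-0.008},
  ],
)

```text
clock: 1.7
eef_pos: [0.4386, -0.0041, 0.2602]
tool_rot: [-0.006, 1.0, 0.0, -0.001]
ft_force: [0.1, -0.0, 0.4]
grip_width: 0.0853
grasp_force: 0.0
```

Call:
jog_arm(
  deltas=[
    {"fingers":1,"delta_pos":[-0.06,-0.93,0.2],"yaw":0},
    {"fingers":1,"delta_pos":[-0.06,-0.93,0.2],"yaw":0},
    {"fingers":1,"delta_pos":[-0.06,-0.93,0.2],"yaw":0},
    {"fingers":1,"delta_pos":[-0.06,-0.93,0.2],"yaw":0},
    {"fingers":1,"delta_pos":[-0.06,-0.93,0.2],"yaw":0},
    {"fingers":1,"delta_pos":[-0.06,-0.93,0.2],"yaw":0},
    {"fingers":1,"delta_pos":[-0.06,-0.93,0.2],"yaw":0},
    {"fingers":1,"delta_pos":[-0.06,-0.93,0.2],"yaw":0},
  ],
)

```text
clock: 2.5
eef_pos: [0.4614, -0.2811, 0.1998]
tool_rot: [-0.008, 1.0, 0.001, -0.001]
ft_force: [-0.5, -0.3, 0.8]
grip_width: 0.0854
grasp_force: 0.0
```

```bash
python3 - <<'E'
from m import *
go(.458,-.292,.2,90.5)
c=cam('wrist');P=cloud(c);im=c['image'];print(-c['R'].T@c['t'])
blobs(P,im,(5,150,120),(18,255,255),100,9)
blobs(P,im,(100,120,60),(120,255,255),300,3)
save('3.png',im)
c=cam('side'); np.savez('side2',P=cloud(c),im=c['image']); 
E
```

```text
tool y at 90.92 pos [ 0.4614 -0.2811  0.1998] -> delta [ 0.012  -0.0361 -0.0008] yaw 0.0094 mm 11.405533479352327
[ 0.38779559 -0.28263956  0.3317758 ]
[ 78. 180.] 332 z 0.0633 rect [ 457.4 -469.8] [14.6 35.1] 59.1
[334. 191.] 728 z 0.0335 rect [ 476.8 -186.7] [47.4 24.4] 6.8
[ 93. 197.] 143 z 0.0629 rect [ 475.2 -454.3] [ 9.8 21.8] 45.0
[109. 206.] 118 z 0.0629 rect [ 485.9 -437.9] [ 9.4 21.7] 50.9
[137. 143.] 1430 z 0.0519 rect [ 442.6 -436. ] [ 64.3 106.6] 57.2
[250. 156.] 435 z 0.0375 rect [ 457.5 -291.8] [75.7 45.7] 2.6
[324. 179.] 374 z 0.0272 rect [ 470.4 -198.3] [28.2 63. ] 64.7
[411. 354.] 349 z 0.1207 rect [ 562.6 -161.8] [217.4  17.7] 37.1
```

View pics/3.png

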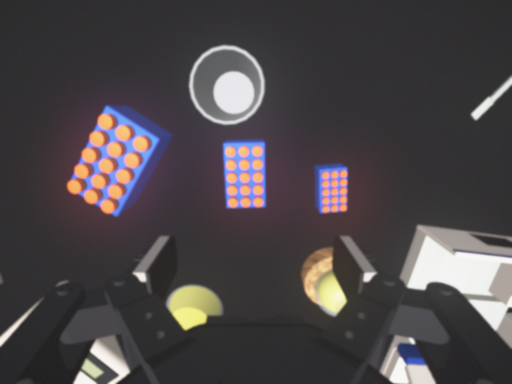

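The wrist view shows the middle rack at pixel (245,175), with the beaker at (228,85). The large rack is at (115,160), the small one at (332,190), and both finger paths are clear. I'll descend and grip.

Call:
jog_arm(
  deltas=[
    {"fingers":1,"delta_pos":[0.003,-0.036,0.1],"yaw":-0.02},
    {"fingers":1,"delta_pos":[0.003,-0.036,0.25],"yaw":-0.02},
    {"fingers":1,"delta_pos":[0.003,-0.036,0.38],"yaw":-0.02},
    {"fingers":1,"delta_pos":[0.003,-0.036,0.48],"yaw":-0.02},
    {"fingers":1,"delta_pos":[0.003,-0.036,0.54],"yaw":-0.02},
    {"fingers":1,"delta_pos":[0.003,-0.036,0.58],"yaw":-0.02},
    {"fingers":1,"delta_pos":[0.003,-0.036,0.597],"yaw":-0.02},
    {"fingers":1,"delta_pos":[0.003,-0.036,0.597],"yaw":-0.02},
    {"fingers":1,"delta_pos":[0.003,-0.036,0.597],"yaw":-0.02},
  ],
)

```text
clock: 3.5
eef_pos: [0.4614, -0.2937, 0.0228]
tool_rot: [-0.016, 1.0, -0.001, 0.001]
ft_force: [-0.4, -0.1, 0.7]
grip_width: 0.0854
grasp_force: 0.0
```

Call:
jog_arm(
  deltas=[
    {"fingers":0.7,"delta_pos":[0,0,0],"yaw":0},
    {"fingers":0.6,"delta_pos":[0,0,0],"yaw":0},
    {"fingers":0.5,"delta_pos":[0,0,0],"yaw":0},
    {"fingers":0.4,"delta_pos":[0,0,0],"yaw":0},
    {"fingers":0.2,"delta_pos":[0,0,0],"yaw":0},
    {"fingers":0.2,"delta_pos":[0,0,0],"yaw":0},
    {"fingers":0.2,"delta_pos":[0,0,0],"yaw":0},
    {"fingers":0.2,"delta_pos":[0,0,0],"yaw":0},
  ],
)

```text
clock: 4.3
eef_pos: [0.461, -0.2939, 0.0224]
tool_rot: [-0.015, 1.0, -0.0, 0.001]
ft_force: [0.5, 0.5, 5.9]
grip_width: 0.0444
grasp_force: 63.4
```

```bash
python3 - <<'E'
from h import *
from scipy.spatial.transform import Rotation as Ro
# tray geometry from wide views: panel top edge, brow, neighbour caps
for n in('scene','side','side2'):
    d=np.load(n+'.npz');P,im=d['P'],d['im'];hsv=cv2.cvtColor(im,cv2.COLOR_RGB2HSV)
    print(n)
    x,y,z=P[...,0],P[...,1],P[...,2]
    def rect(m,l):
        Q=P[m]
        if len(Q)>8: r=cv2.minAreaRect((Q[:,:2]*1000).astype(np.float32)); print(l,len(Q),np.round(r[0],1),np.round(r[1],1),round(r[2],1))
    rect((x>.48)&(x<.57)&(abs(y)<.16)&(z>.07)&(z<.095),'panel')
    b=cv2.inRange(hsv,(95,100,80),(125,255,255))>0
    rect(b&(x>.54)&(x<.65)&(y>.05)&(y<.13)&(z>.053)&(z<.068),'caps')
    rect(b&(z>.095)&(z<.122)&(x>.6)&(x<.7)&(y<.17),'brow')
go(.46,-.29,.2,90.5); o=bot.get_obs(); print(o['grip_width'],o['grasp_force'],o['ft_force'])
E
```

```text
scene
panel 339 [540.4  33.4] [193.8   9.4] 82.6
caps 111 [596.8  93.9] [38.5 67.8] 85.6
brow 20 [678.1 143.2] [3.9 7.4] 85.9
side
panel 257 [539.2  34.7] [196.1   7.3] 82.5
caps 177 [593.6  93.8] [40.4 67.4] 80.0
brow 452 [657.6  18.1] [259.1  10.1] 82.6
side2
panel 254 [539.   32.7] [196.    6.9] 82.5
caps 177 [593.3  93.6] [39.4 66.9] 81.5
brow 454 [657.2  20.9] [254.   10.2] 82.0
tool y at 91.74 pos [ 0.461  -0.2939  0.0224] -> delta [ 0.002   0.0127 -0.592 ] yaw 0.0276 mm 177.6508403060377
0.04436467241898965 63.434962034225464 [0.45282639 0.53531031 5.86965795]
```

Call:
jog_arm(
  deltas=[
    {"fingers":0.2,"delta_pos":[0,0,-0.05],"yaw":0},
    {"fingers":0.2,"delta_pos":[0,0,-0.15],"yaw":0},
    {"fingers":0.2,"delta_pos":[0,0,-0.27],"yaw":0},
    {"fingers":0.2,"delta_pos":[0,0,-0.39],"yaw":0},
    {"fingers":0.2,"delta_pos":[0,0,-0.5],"yaw":0},
    {"fingers":0.2,"delta_pos":[0,0,-0.57],"yaw":0},
    {"fingers":0.2,"delta_pos":[0,0,-0.6],"yaw":0},
    {"fingers":0.2,"delta_pos":[0,0,-0.6],"yaw":0},
  ],
)

```text
clock: 5.1
eef_pos: [0.4607, -0.2938, 0.202]
tool_rot: [-0.015, 1.0, -0.0, 0.001]
ft_force: [0.6, 0.6, -2.4]
grip_width: 0.0449
grasp_force: 62.6
```

```bash
python3 - <<'E'
from h import *
go(.52,-.15,.205,87)
go(.5871,.0152,.205,82.5)
E
```

```text
tool y at 91.74 pos [ 0.4607 -0.2938  0.202 ] -> delta [-0.2122  0.4732 -0.0101] yaw 0.1053 mm 155.61344979570464
tool y at 91.74 pos [ 0.4607 -0.2938  0.202 ] -> delta [-0.4524  1.0169 -0.0103] yaw 0.2053 mm 333.90433698007314
```

Call:
jog_arm(
  deltas=[
    {"fingers":0.2,"delta_pos":[-0.035,0.08,-0.005],"yaw":0.02},
    {"fingers":0.2,"delta_pos":[-0.08,0.18,-0.01],"yaw":0.05},
    {"fingers":0.2,"delta_pos":[-0.134,0.3,-0.01],"yaw":0.08},
    {"fingers":0.2,"delta_pos":[-0.187,0.42,-0.01],"yaw":0.1},
    {"fingers":0.2,"delta_pos":[-0.24,0.54,-0.01],"yaw":0.13},
    {"fingers":0.2,"delta_pos":[-0.294,0.66,-0.01],"yaw":0.16},
    {"fingers":0.2,"delta_pos":[-0.347,0.78,-0.01],"yaw":0.19},
    {"fingers":0.2,"delta_pos":[-0.39,0.88,-0.01],"yaw":0.205},
    {"fingers":0.2,"delta_pos":[-0.42,0.95,-0.01],"yaw":0.205},
    {"fingers":0.2,"delta_pos":[-0.44,0.99,-0.01],"yaw":0.205},
    {"fingers":0.2,"delta_pos":[-0.44,0.99,-0.01],"yaw":0.205},
    {"fingers":0.2,"delta_pos":[-0.44,0.99,-0.01],"yaw":0.205},
  ],
)

```text
clock: 6.3
eef_pos: [0.5825, 0.0066, 0.2033]
tool_rot: [0.065, 0.998, -0.0, -0.001]
ft_force: [-0.4, 0.1, -1.3]
grip_width: 0.0448
grasp_force: 62.5
```

```bash
python3 - <<'E'
from m import *
go(.5871,.0152,.06,82.5)
c=cam('wrist');P=cloud(c);im=c['image']
hsv=cv2.cvtColor(im,cv2.COLOR_RGB2HSV);x,y,z=P[...,0],P[...,1],P[...,2]
def rect(m,l):
    Q=P[m]
    if len(Q)>8: r=cv2.minAreaRect((Q[:,:2]*1000).astype(np.float32)); print(l,len(Q),np.round(r[0],1),np.round(r[1],1),round(r[2],1))
rect((x>.5)&(x<.57)&(abs(y)<.16)&(z>.07)&(z<.095),'panel')
b=cv2.inRange(hsv,(95,100,80),(125,255,255))>0
rect(b&(x>.54)&(x<.65)&(y>.05)&(y<.13)&(z>.053)&(z<.068),'caps')
print('wrist orange');blobs(P,im,(5,150,120),(18,255,255),100,9)
s=cam('side');Ps=cloud(s);print('side orange');blobs(Ps,s['image'],(5,150,120),(18,255,255),60,7)
np.savez('side3',P=Ps,im=s['image'])
t=np.vstack([cv2.resize(im,(512,384))[:300],s['image'][100:390]]);save('4.png',t[:600])
E
```

```text
tool y at 82.51 pos [0.5825 0.0066 0.2033] -> delta [-0.0125  0.0308  0.4776] yaw 0.0001 mm 143.63087687418357
panel 1787 [539.4  31.7] [196.2   6.8] 82.7
caps 743 [593.8  93.6] [38.9 65.6] 82.6
wrist orange
[ 72. 109.] 947 z 0.033 rect [ 476.2 -186.4] [46.3 29.4] 6.8
[225. 284.] 1024 z 0.2262 rect [586.5  -8. ] [11.6 39.1] 77.3
[254. 291.] 879 z 0.266 rect [572.2   7.9] [5.5 1.7] 78.1
[283. 285.] 964 z 0.2262 rect [590.6  19.3] [11.2 38.1] 87.2
side orange
[310.  86.] 257 z 0.1604 rect [ 371. -755.] [12.8 27.6] 85.3
[288. 134.] 254 z 0.0648 rect [ 441.8 -436.1] [61.7 97. ] 59.5
[235. 152.] 144 z 0.2433 rect [572.5  32.1] [0.2 8.8] 7.3
[274. 180.] 98 z 0.035 rect [ 475.9 -186. ] [46.1 28.9] 11.0
[159. 297.] 1644 z 0.1721 rect [643.9 350.9] [50.3 23.6] 44.7
```

View pics/4.png

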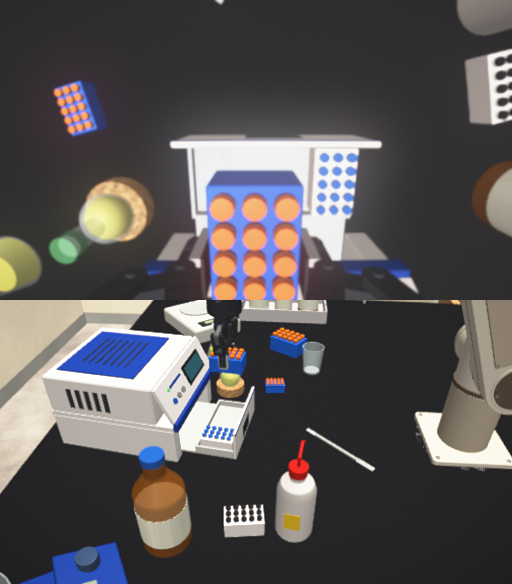

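Top half (wrist view): the blue rack is held upright at (255,240), over the tray and right of the neighbour caps at (338,182). Bottom half (side view): the rack is clear of the round flask at (230,382). I'll lower it.

Call:
jog_arm(
  deltas=[
    {"fingers":0.2,"delta_pos":[-0.013,0.03,0.05],"yaw":0},
    {"fingers":0.2,"delta_pos":[-0.013,0.03,0.15],"yaw":0},
    {"fingers":0.2,"delta_pos":[-0.013,0.03,0.25],"yaw":0},
    {"fingers":0.2,"delta_pos":[-0.013,0.03,0.35],"yaw":0},
    {"fingers":0.2,"delta_pos":[-0.013,0.03,0.42],"yaw":0},
    {"fingers":0.2,"delta_pos":[-0.013,0.03,0.47],"yaw":0},
    {"fingers":0.2,"delta_pos":[-0.013,0.03,0.5],"yaw":0},
    {"fingers":0.2,"delta_pos":[-0.013,0.03,0.515],"yaw":0},
    {"fingers":0.2,"delta_pos":[-0.013,0.03,0.525],"yaw":0},
    {"fingers":0.2,"delta_pos":[-0.013,0.03,0.53],"yaw":0},
    {"fingers":0.2,"delta_pos":[-0.013,0.03,0.53],"yaw":0},
    {"fingers":0.2,"delta_pos":[-0.013,0.03,0.53],"yaw":0},
  ],
)

```text
clock: 7.6
eef_pos: [0.5888, 0.0158, 0.0462]
tool_rot: [0.065, 0.998, 0.0, 0.001]
ft_force: [-0.0, -0.2, -1.4]
grip_width: 0.0449
grasp_force: 62.6
```

Call:
jog_arm(
  deltas=[
    {"fingers":0.2,"delta_pos":[0,0,0.003],"yaw":0},
    {"fingers":0.2,"delta_pos":[0,0,0.006],"yaw":0},
    {"fingers":0.2,"delta_pos":[0,0,0.009],"yaw":0},
    {"fingers":0.2,"delta_pos":[0,0,0.009],"yaw":0},
  ],
)

```text
clock: 8.0
eef_pos: [0.5882, 0.0158, 0.0427]
tool_rot: [0.065, 0.998, -0.0, -0.0]
ft_force: [-0.1, -0.0, -2.3]
grip_width: 0.045
grasp_force: 62.6
```

Call:
jog_arm(
  deltas=[
    {"fingers":0.2,"delta_pos":[0,0,0.003],"yaw":0},
    {"fingers":0.2,"delta_pos":[0,0,0.006],"yaw":0},
    {"fingers":0.2,"delta_pos":[0,0,0.006],"yaw":0},
    {"fingers":0.2,"delta_pos":[0,0,0.006],"yaw":0},
  ],
)

```text
clock: 8.4
eef_pos: [0.5882, 0.0157, 0.0409]
tool_rot: [0.065, 0.998, -0.0, -0.0]
ft_force: [0.2, -0.3, -2.6]
grip_width: 0.0452
grasp_force: 62.6
```

Call:
jog_arm(
  deltas=[
    {"fingers":0.2,"delta_pos":[0,0,0.003],"yaw":0},
    {"fingers":0.2,"delta_pos":[0,0,0.006],"yaw":0},
    {"fingers":0.2,"delta_pos":[0,0,0.006],"yaw":0},
    {"fingers":0.2,"delta_pos":[0,0,0.006],"yaw":0},
  ],
)

```text
clock: 8.8
eef_pos: [0.5888, 0.0157, 0.0404]
tool_rot: [0.065, 0.998, -0.0, 0.001]
ft_force: [-2.0, 0.3, 4.9]
grip_width: 0.0449
grasp_force: 63.4
```

Contact. Release it gently.

Call:
jog_arm(
  deltas=[
    {"fingers":0.5,"delta_pos":[0,0,0],"yaw":0},
    {"fingers":0.55,"delta_pos":[0,0,0],"yaw":0},
    {"fingers":0.6,"delta_pos":[0,0,0],"yaw":0},
    {"fingers":0.65,"delta_pos":[0,0,0],"yaw":0},
    {"fingers":0.68,"delta_pos":[0,0,0],"yaw":0},
    {"fingers":0.68,"delta_pos":[0,0,0],"yaw":0},
    {"fingers":0.68,"delta_pos":[0,0,0],"yaw":0},
  ],
)

```text
clock: 9.5
eef_pos: [0.5883, 0.0158, 0.0391]
tool_rot: [0.065, 0.998, 0.0, -0.0]
ft_force: [0.3, 0.2, 0.1]
grip_width: 0.0583
grasp_force: 0.0
```

Call:
jog_arm(
  deltas=[
    {"fingers":0.68,"delta_pos":[0,0,-0.03],"yaw":0},
    {"fingers":0.68,"delta_pos":[0,0,-0.1],"yaw":0},
    {"fingers":0.68,"delta_pos":[0,0,-0.2],"yaw":0},
    {"fingers":0.5,"delta_pos":[0,0,-0.3],"yaw":0},
    {"fingers":0,"delta_pos":[0,-0.1,-0.3],"yaw":0},
    {"fingers":0,"delta_pos":[0,-0.2,-0.3],"yaw":0},
    {"fingers":0,"delta_pos":[0,-0.2,-0.3],"yaw":0},
    {"fingers":0,"delta_pos":[0,-0.2,-0.3],"yaw":0},
  ],
)

```text
clock: 10.3
eef_pos: [0.5806, -0.0443, 0.1299]
tool_rot: [0.066, 0.998, 0.0, 0.0]
ft_force: [0.5, 0.3, 0.6]
grip_width: -0.0003
grasp_force: 0.0
```

```bash
cat > look.py <<'E'
from m import *
ex=np.array([.9914,-.1305]);ey=np.array([.1305,.9914])
def rect(P,m,l):
    Q=P[m]
    if len(Q)>8:
        r=cv2.minAreaRect((Q[:,:2]*1000).astype(np.float32)); L=(Q[:,:2]-[.586,.0268])@np.c_[ex,ey]*1000
        print(l,len(Q),np.round(r[0],1),np.round(r[1],1),round(r[2],1),'local x',np.percentile(L[:,0],[1,99]).round(1),'y',np.percentile(L[:,1],[1,99]).round(1))
def look(n):
    c=cam(n);P=cloud(c);im=c['image'];hsv=cv2.cvtColor(im,cv2.COLOR_RGB2HSV);x,y,z=P[...,0],P[...,1],P[...,2]
    print(n);reg=(x>.5)&(x<.72)&(abs(y)<.16)
    rect(P,reg&(x<.57)&(z>.07)&(z<.095)&(hsv[...,1]<80),'panel')
    rect(P,reg&(cv2.inRange(hsv,(95,100,80),(125,255,255))>0)&(z>.053)&(z<.068)&(y>.04),'bluecaps')
    rect(P,reg&(cv2.inRange(hsv,(5,150,120),(18,255,255))>0)&(z>.053)&(z<.068),'orange')
    rect(P,reg&(cv2.inRange(hsv,(100,120,60),(125,255,255))>0)&(z>.045)&(z<.058)&(y<.075),'bluebody')
    return c,P
E
python3 - <<'E'
from look import *
o=bot.get_obs();print(o['eef_pos'],o['ft_force'],o['grip_width'],o['clock'])
c,P=look('wrist'); s,Ps=look('side'); look('scene')
save('5.png',np.vstack([c['image'][:300],s['image'][100:390]]))
E
```

```text
[ 0.58056751 -0.04426505  0.12985701] [0.54945385 0.3473898  0.57387544] -0.0003326380077098386 10.3
wrist
panel 3370 [539.5  32.2] [195.1   7. ] 82.7 local x [-50.3 -43.4] y [-96.  94.]
bluecaps 1717 [590.4  74.5] [78.9 68.2] 81.4 local x [-34.5  31.6] y [10.7 86. ]
orange 1225 [584.3  15.6] [37.6 66.5] 82.8 local x [-32.7  32.1] y [-29.4   6.8]
bluebody 1381 [584.4  15.6] [44.8 74.2] 82.5 local x [-37.1  35.6] y [-33.5  10.5]
side
panel 262 [538.8  32.6] [197.3   6.9] 82.6 local x [-50.8 -44.4] y [-96.6  97.1]
bluecaps 188 [592.7  77.5] [76.  67.7] 87.1 local x [-33.8  32.1] y [11.7 85.9]
orange 159 [585.  17.] [38.5 65.5] 80.5 local x [-31.7  32.8] y [-29.3   8.9]
bluebody 130 [591.3  25.8] [33.3 67.3] 86.3 local x [-28.   36.4] y [-12.3  14.2]
scene
panel 338 [540.2  32.5] [194.    9.9] 82.5 local x [-49.4 -41.6] y [-95.5  96.3]
bluecaps 124 [592.8  74.7] [77.2 66. ] 80.4 local x [-32.9  33.8] y [11.1 85.4]
orange 102 [580.   16.8] [39.  52.9] 83.1 local x [-28.4  21.3] y [-28.5   8.6]
bluebody 68 [582.7  36.2] [ 8.8 57.4] 83.0 local x [-32.6  22.4] y [ 5.  13.3]
```

View pics/5.png

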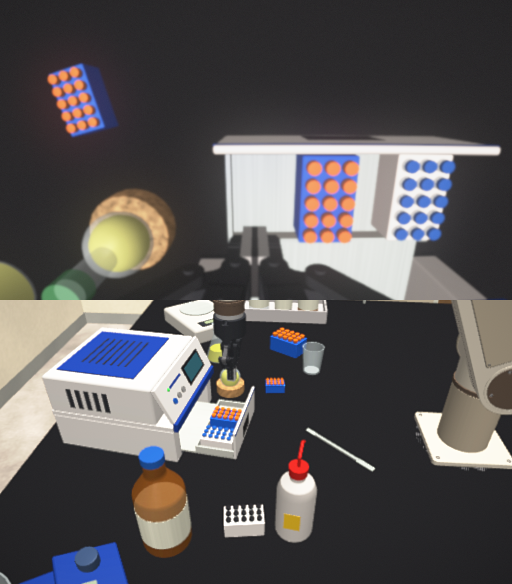

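The rack stands in the tray, with orange caps at (330,200) in the wrist view. There is a gap to the neighbour at (425,200), and the wall is to its right. The closed fingers will push it over.

Call:
jog_arm(
  deltas=[
    {"fingers":0,"delta_pos":[0.015,0.05,0],"yaw":0},
    {"fingers":0,"delta_pos":[0.015,0.05,0.1],"yaw":0},
    {"fingers":0,"delta_pos":[0.015,0.05,0.2],"yaw":0},
    {"fingers":0,"delta_pos":[0.015,0.05,0.27],"yaw":0},
    {"fingers":0,"delta_pos":[0.015,0.05,0.3],"yaw":0},
    {"fingers":0,"delta_pos":[0.015,0.05,0.3],"yaw":0},
    {"fingers":0,"delta_pos":[0.015,0.05,0.3],"yaw":0},
  ],
)

```text
clock: 11.15
eef_pos: [0.5787, -0.0276, 0.04]
tool_rot: [0.065, 0.998, 0.0, 0.001]
ft_force: [-0.0, 0.6, 0.1]
grip_width: 0.0001
grasp_force: 0.0
```

Call:
jog_arm(
  deltas=[
    {"fingers":0,"delta_pos":[0,0.015,0],"yaw":0},
    {"fingers":0,"delta_pos":[0,0.025,0],"yaw":0},
    {"fingers":0,"delta_pos":[0,0.035,0],"yaw":0},
    {"fingers":0,"delta_pos":[0,0.045,0],"yaw":0},
    {"fingers":0,"delta_pos":[0,0.055,0],"yaw":0},
    {"fingers":0,"delta_pos":[0,0.065,0],"yaw":0},
    {"fingers":0,"delta_pos":[0,0.075,0],"yaw":0},
    {"fingers":0,"delta_pos":[0,0.085,0],"yaw":0},
    {"fingers":0,"delta_pos":[0,0.095,0],"yaw":0},
    {"fingers":0,"delta_pos":[0,0.105,0],"yaw":0},
    {"fingers":0,"delta_pos":[0,0.11,0],"yaw":0},
    {"fingers":0,"delta_pos":[0,0.11,0],"yaw":0},
  ],
)

```text
clock: 12.35
eef_pos: [0.5823, 0.005, 0.0391]
tool_rot: [0.065, 0.998, 0.0, -0.0]
ft_force: [-0.5, -0.1, 0.0]
grip_width: -0.0
grasp_force: 0.2
```

```bash
python3 - <<'E'
from look import *
look('side');look('scene')
E
```

```text
side
panel 281 [554.2  31.3] [194.7  37.8] 82.8 local x [-50.7 -13.6] y [-96.2  97.3]
bluecaps 234 [593.2  81.1] [67.6 68.7] 87.0 local x [-33.4  34.7] y [22.8 86.2]
orange 179 [587.5  36.8] [54.5 65.2] 84.5 local x [-32.3  31.9] y [-9.6 35.5]
bluebody 69 [591.7  49.4] [33.2 63.8] 76.5 local x [-27.8  35.6] y [ 7.9 39.1]
scene
panel 220 [544.5  65.3] [128.2   7.8] 82.1 local x [-49.8 -42.2] y [-26.8  96.3]
bluecaps 173 [593.4  84.8] [57.4 67. ] 79.7 local x [-33.9  33.5] y [31.3 85.8]
orange 119 [588.1  38.9] [43.9 63.8] 83.9 local x [-30.8  28.7] y [-5.6 33.8]
bluebody 51 [587.4  61.7] [ 8.6 61.3] 81.0 local x [-33.5  25.7] y [30.4 38.4]
```

Call:
jog_arm(
  deltas=[
    {"fingers":0,"delta_pos":[0,0.005,0],"yaw":0},
    {"fingers":0,"delta_pos":[0,0.01,0],"yaw":0},
    {"fingers":0,"delta_pos":[0,0.015,0],"yaw":0},
    {"fingers":0,"delta_pos":[0,0.019,0],"yaw":0},
    {"fingers":0,"delta_pos":[0,0.019,0],"yaw":0},
  ],
)

```text
clock: 12.95
eef_pos: [0.583, 0.0104, 0.0391]
tool_rot: [0.065, 0.998, 0.0, -0.0]
ft_force: [0.4, -0.4, -0.1]
grip_width: 0.0
grasp_force: 0.3
```

Call:
jog_arm(
  deltas=[
    {"fingers":0,"delta_pos":[0,0.003,0],"yaw":0},
    {"fingers":0,"delta_pos":[0,0.006,0],"yaw":0},
    {"fingers":0,"delta_pos":[0,0.006,0],"yaw":0},
  ],
)

```text
clock: 13.25
eef_pos: [0.5832, 0.0117, 0.0392]
tool_rot: [0.065, 0.998, -0.0, -0.0]
ft_force: [0.2, -1.5, -0.5]
grip_width: 0.0
grasp_force: 0.9
```

```bash
python3 - <<'E'
from look import *
look('side');look('scene')
E
```

```text
side
panel 280 [554.   30.8] [196.7  37.2] 82.5 local x [-50.7 -13.8] y [-95.6  97.6]
bluecaps 220 [594.3  77.5] [72.3 70.3] 84.5 local x [-33.5  32.7] y [16.3 86.3]
orange 175 [588.3  44.6] [47.4 65.9] 81.8 local x [-32.4  32.2] y [-4.  41.1]
bluebody 29 [595.9  53.8] [25.6 60.3] 84.5 local x [-23.6  33.2] y [15.4 41.3]
scene
panel 211 [545.2  68.3] [122.5   8. ] 81.8 local x [-49.6 -42.6] y [-18.8  96.4]
bluecaps 151 [593.5  81.6] [62.4 65.4] 79.6 local x [-31.3  33.4] y [37.8 85.6]
orange 119 [589.4  45.3] [44.3 63.3] 85.0 local x [-30.3  31.2] y [-1.8 39.8]
bluebody 15 [589.3  67.1] [ 4.2 58.9] 81.6 local x [-31.4  27.2] y [38.4 42.6]
```

Call:
jog_arm(
  deltas=[
    {"fingers":0,"delta_pos":[0,0.004,0],"yaw":0},
    {"fingers":0,"delta_pos":[0,0.007,0],"yaw":0},
    {"fingers":0,"delta_pos":[0,0.007,0],"yaw":0},
  ],
)

```text
clock: 13.65
eef_pos: [0.5836, 0.0129, 0.0392]
tool_rot: [0.066, 0.998, -0.001, 0.0]
ft_force: [0.2, -5.0, -1.0]
grip_width: 0.0
grasp_force: 2.6
```

Call:
jog_arm(
  deltas=[
    {"fingers":0,"delta_pos":[0,0.003,0],"yaw":0},
    {"fingers":0,"delta_pos":[0,0.005,0],"yaw":0},
    {"fingers":0,"delta_pos":[0,0.005,0],"yaw":0},
  ],
)

```text
clock: 13.95
eef_pos: [0.5837, 0.013, 0.0393]
tool_rot: [0.066, 0.998, -0.002, 0.0]
ft_force: [-0.4, -8.0, 0.2]
grip_width: 0.0
grasp_force: 4.4
```

The force rises without motion, so both racks are against the wall. I'll back off, rise and look.

Call:
jog_arm(
  deltas=[
    {"fingers":0,"delta_pos":[0,-0.02,0],"yaw":0},
    {"fingers":0,"delta_pos":[0,-0.08,0],"yaw":0},
    {"fingers":0,"delta_pos":[0,-0.1,-0.1],"yaw":0},
    {"fingers":0,"delta_pos":[0,-0.15,-0.25],"yaw":0},
    {"fingers":0,"delta_pos":[0,-0.2,-0.4],"yaw":0},
    {"fingers":0,"delta_pos":[0.05,-0.2,-0.4],"yaw":0},
    {"fingers":0,"delta_pos":[0.05,-0.2,-0.4],"yaw":0},
  ],
)

```text
clock: 14.65
eef_pos: [0.561, -0.0418, 0.1612]
tool_rot: [0.065, 0.998, 0.001, 0.001]
ft_force: [-0.8, 0.4, 0.0]
grip_width: -0.0001
grasp_force: 0.0
```

```bash
python3 - <<'E'
from look import *
c,P=look('wrist'); s,Ps=look('side'); look('scene')
save('6.png',np.vstack([c['image'][:300],cv2.resize(s['image'][210:270,190:275],(425,300))[:, :].copy() if 0 else cv2.resize(s['image'][210:268,190:289],(512,300))]))
print(bot.get_obs()['eef_pos'])
# gripper geometry near tool: vertical profile, from side camera
o=bot.get_obs()['eef_pos']; d=Ps-o; m=(np.hypot(d[...,0],d[...,1])<.1)&(d[...,2]>-.015)&(d[...,2]<.14)
Q=d[m]; L=Q[:,:2]@np.c_[ex,ey]
for a in range(-15,140,10):
    k=(Q[:,2]*1000>=a)&(Q[:,2]*1000<a+10)
    if k.sum()>3: print(a,k.sum(),(L[k].min(0)*1000).round(),(L[k].max(0)*1000).round())
E
```

```text
wrist
panel 2669 [539.2  32.3] [195.1   6.7] 82.7 local x [-50.4 -44. ] y [-96.2  93.9]
bluecaps 1654 [591.9  75.9] [78.3 71.7] 83.4 local x [-35.5  31.8] y [13.2 87.4]
orange 882 [587.6  47.9] [37.1 65.5] 83.1 local x [-33.3  31.2] y [ 3.1 39. ]
bluebody 697 [589.4  47.6] [44.7 70.9] 82.8 local x [-34.6  35.3] y [-1.1 42.6]
side
panel 261 [539.1  33.2] [198.    6.9] 82.5 local x [-50.8 -44.4] y [-96.4  97.9]
bluecaps 218 [594.5  78.8] [72.5 71.2] 81.0 local x [-32.4  32.2] y [22.3 88.5]
orange 166 [589.1  51.7] [39.9 65.8] 81.3 local x [-32.2  32.4] y [ 4.9 43.5]
bluebody 32 [597.4  48.8] [40.9 58.2] 84.4 local x [-21.1  36.4] y [ 2.5 43.2]
scene
panel 339 [539.9  31.1] [198.8   8.7] 82.6 local x [-49.8 -42.2] y [-94.5  95.9]
bluecaps 153 [594.9  89.1] [48.8 66.4] 82.7 local x [-31.1  33.6] y [39.2 86.6]
orange 110 [589.1  49.5] [36.7 60.8] 83.4 local x [-30.   29.5] y [ 4.5 41. ]
bluebody 19 [590.9  68.7] [ 7.9 59.9] 82.5 local x [-30.5  29.2] y [38.3 46.1]
[ 0.56063454 -0.04147341  0.15816177]
-15 17 [-10. -13.] [100.  16.]
-5 29 [-12.   0.] [ 9. 14.]
5 38 [-12.  -0.] [ 9. 16.]
15 35 [-13.  -0.] [10. 14.]
25 13 [-13.  -5.] [ 4. 14.]
35 44 [-15. -30.] [ 9. 32.]
45 33 [-14. -35.] [10. 42.]
55 65 [-19. -47.] [10. 51.]
65 65 [-19. -49.] [14. 58.]
75 104 [-21. -59.] [18. 64.]
85 100 [-21. -17.] [18. 59.]
95 97 [-21. -18.] [18. 42.]
105 47 [-12.   5.] [ 8. 40.]
115 81 [-39.  -0.] [30. 39.]
125 138 [-39.  -3.] [35. 39.]
135 73 [-39.  -4.] [34. 38.]
```

View pics/6.png

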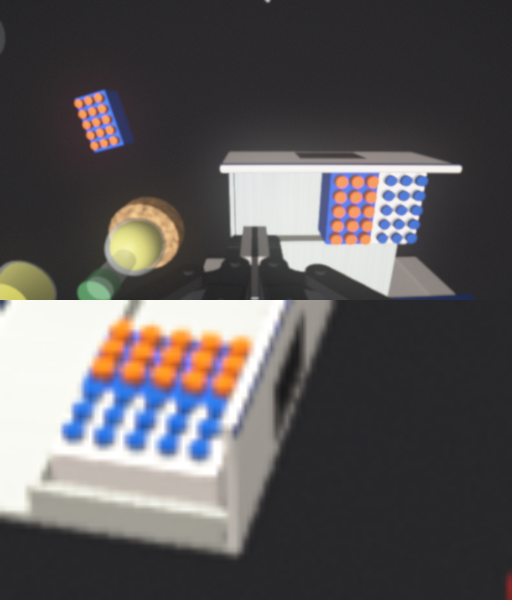

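Both views show the racks flush. In the wrist view the orange caps are at (352,210) and the blue caps at (403,210), with no gap, and the white rack is against the wall.

The arm can only point straight down, so the fingers and the knuckles behind them would meet the brow. The loose stick on the bench can serve as a pusher that reaches under the brow. I'll measure it from close by.

```bash
python3 - <<'E'
from h import *
go(.36,.06,.22,48.5)
E
```

```text
tool y at 82.56 pos [ 0.5606 -0.0415  0.1582] -> delta [ 0.7073  0.249  -0.2047] yaw 0.7569 mm 233.18455934159343
```

Call:
jog_arm(
  deltas=[
    {"fingers":0,"delta_pos":[0.05,0,-0.2],"yaw":0.1},
    {"fingers":1,"delta_pos":[0.7,0.25,-0.2],"yaw":0.757},
    {"fingers":1,"delta_pos":[0.7,0.25,-0.2],"yaw":0.757},
    {"fingers":1,"delta_pos":[0.7,0.25,-0.2],"yaw":0.757},
    {"fingers":1,"delta_pos":[0.7,0.25,-0.2],"yaw":0.757},
    {"fingers":1,"delta_pos":[0.7,0.25,-0.2],"yaw":0.757},
    {"fingers":1,"delta_pos":[0.7,0.25,-0.2],"yaw":0.757},
    {"fingers":1,"delta_pos":[0.7,0.25,-0.2],"yaw":0.757},
    {"fingers":1,"delta_pos":[0.7,0.25,-0.2],"yaw":0.757},
  ],
)

```text
clock: 15.7
eef_pos: [0.364, 0.0594, 0.2189]
tool_rot: [0.355, 0.935, -0.0, 0.0]
ft_force: [0.3, -0.2, -0.6]
grip_width: 0.0851
grasp_force: 0.0
```

```bash
python3 - <<'E'
from h import *
rs=[]
for n in('wrist','side'):
    c=cam(n);P=cloud(c);im=c['image'];x,y=P[...,0],P[...,1]
    m=(x>.15)&(x<.42)&(y>-.06)&(y<.2)&(P[...,2]<.04)&(im.min(2)>110)
    k,l,s,ce=cv2.connectedComponentsWithStats(cv2.morphologyEx(m.astype(np.uint8),cv2.MORPH_CLOSE,np.ones((5,5))))
    i=1+np.argmax(s[1:,4]); q=np.argwhere(l==i)[:,::-1].astype(float)
    X=plane(c,q,.005); ctr=X.mean(0); u,sv,vt=np.linalg.svd((X-ctr)[:,:2],full_matrices=False); v=vt[0]; v=v*np.sign(v[0])
    t=(X-ctr)[:,:2]@v; w=(X-ctr)[:,:2]@[-v[1],v[0]]; print(n,len(q),'dir',np.degrees(np.arctan2(v[1],v[0])).round(1),'ends',(ctr[:2]+v*t.min()).round(4),(ctr[:2]+v*t.max()).round(4))
    Z=P[...,2][l==i]
    for a in np.linspace(t.min(),t.max(),9)[:-1]:
        b=(t>=a)&(t<a+np.ptp(t)/8); print((a-t.min()).round(3),'width mm',(np.ptp(w[b])*1000).round(1),'w mid',(w[b].mean()*1000).round(1),'z max',np.nanpercentile(Z[b],[50,95]).round(4))
    if n=='wrist': save('7.png',im)
E
```

```text
wrist 1273 dir -42.0 ends [0.2358 0.1251] [ 0.3852 -0.0093]
0.0 width mm 13.2 w mid 0.1 z max [0.0034 0.0046]
0.025 width mm 12.6 w mid -0.2 z max [0.0036 0.0048]
0.05 width mm 7.6 w mid 0.1 z max [0.0039 0.0052]
0.075 width mm 8.1 w mid 0.1 z max [0.004  0.0054]
0.101 width mm 7.9 w mid -0.1 z max [0.0037 0.005 ]
0.126 width mm 8.2 w mid 0.0 z max [0.0039 0.0053]
0.151 width mm 11.0 w mid -0.1 z max [0.0039 0.0053]
0.176 width mm 12.2 w mid 0.1 z max [0.0034 0.0047]
side 304 dir -42.2 ends [0.2352 0.1256] [ 0.3848 -0.01  ]
0.0 width mm 15.1 w mid 0.5 z max [0.0046 0.0064]
0.025 width mm 15.3 w mid -0.1 z max [0.0052 0.0067]
0.05 width mm 10.9 w mid -0.5 z max [0.0038 0.0061]
0.076 width mm 11.2 w mid -0.2 z max [0.0036 0.0058]
0.101 width mm 11.2 w mid -0.5 z max [0.0032 0.0058]
0.126 width mm 11.5 w mid -0.2 z max [0.0034 0.0058]
0.151 width mm 12.7 w mid 0.3 z max [0.0043 0.0055]
0.177 width mm 14.2 w mid 0.5 z max [0.0036 0.0052]
```

View pics/7.png

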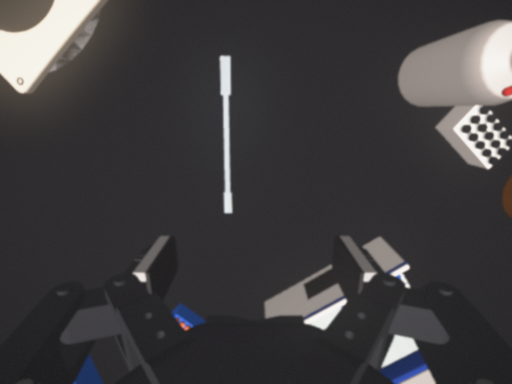

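It's a flat double-ended lab spatula, from pixel (225,57) to (228,212), about 200 mm long. It is neither glassware nor a bottle, so it suits as a pusher.

```bash
python3 - <<'E'
from h import *
go(.2994,.068,.06,48); go(.2994,.068,.015,48)
E
```

```text
tool y at 48.4 pos [0.3637 0.0592 0.2189] -> delta [ 0.1795 -0.1202  0.5296] yaw 0.0089 mm 171.59335961182322
tool y at 48.4 pos [0.3637 0.0592 0.2189] -> delta [ 0.1794 -0.1201  0.6796] yaw 0.0089 mm 213.92990740886523
```

Call:
jog_arm(
  deltas=[
    {"fingers":0.35,"delta_pos":[0.1,-0.07,0.1],"yaw":0.009},
    {"fingers":0.35,"delta_pos":[0.18,-0.12,0.22],"yaw":0.009},
    {"fingers":0.35,"delta_pos":[0.18,-0.12,0.35],"yaw":0.009},
    {"fingers":0.35,"delta_pos":[0.18,-0.12,0.48],"yaw":0.009},
    {"fingers":0.35,"delta_pos":[0.18,-0.12,0.58],"yaw":0.009},
    {"fingers":0.35,"delta_pos":[0.18,-0.12,0.64],"yaw":0.009},
    {"fingers":0.35,"delta_pos":[0.18,-0.12,0.66],"yaw":0.009},
    {"fingers":0.35,"delta_pos":[0.18,-0.12,0.665],"yaw":0.009},
    {"fingers":0.35,"delta_pos":[0.18,-0.12,0.665],"yaw":0.009},
  ],
)

```text
clock: 16.7
eef_pos: [0.2992, 0.0685, 0.0201]
tool_rot: [0.358, 0.934, 0.0, 0.0]
ft_force: [0.3, 0.4, -0.2]
grip_width: 0.03
grasp_force: 0.0
```

```bash
python3 - <<'E'
from h import *
go(.2994,.068,.015,48)
o=bot.get_obs()['eef_pos']
for n in('wrist',):
    c=cam(n); save('8.png',c['image']) # lateral check by numbers
    P=cloud(c);im=c['image']
    m=(P[...,2]<.012)&(im.min(2)>110)&(np.hypot(P[...,0]-.31,P[...,1]-.058)<.11)
    q=np.argwhere(m)[:,::-1].astype(float); X=plane(c,q,.004)[:,:2]; ct=X.mean(0); v=np.linalg.svd(X-ct,full_matrices=False)[2][0]; nrm=np.array([-v[1],v[0]])
    print(len(q),np.degrees(np.arctan2(v[1],v[0])),'lateral off tcp mm',((o[:2]-ct)@nrm*1000).round(1))
E
```

```text
tool y at 48.03 pos [0.2992 0.0685 0.0201] -> delta [-0.0016 -0.0009  0.017 ] yaw 0.0006 mm 5.113892607045882
8226 -43.376207082147324 lateral off tcp mm -0.4
```

Call:
jog_arm(
  deltas=[
    {"fingers":0.2,"delta_pos":[0,0,0],"yaw":0},
    {"fingers":0.2,"delta_pos":[0,0,0.01],"yaw":0},
    {"fingers":0.2,"delta_pos":[0,0,0.018],"yaw":0},
    {"fingers":0.2,"delta_pos":[0,0,0.022],"yaw":0},
    {"fingers":0.2,"delta_pos":[0,0,0.025],"yaw":0},
    {"fingers":0.2,"delta_pos":[0,0,0.025],"yaw":0},
  ],
)

```text
clock: 17.35
eef_pos: [0.2982, 0.0684, 0.0121]
tool_rot: [0.358, 0.934, -0.0, -0.0]
ft_force: [-0.7, 0.1, -0.9]
grip_width: 0.0171
grasp_force: 0.0
```

Call:
jog_arm(
  deltas=[
    {"fingers":0,"delta_pos":[0,0,0],"yaw":0},
    {"fingers":0,"delta_pos":[0,0,0],"yaw":0},
    {"fingers":0,"delta_pos":[0,0,0],"yaw":0},
    {"fingers":0,"delta_pos":[0,0,0],"yaw":0},
  ],
)

```text
clock: 17.75
eef_pos: [0.2983, 0.0685, 0.0123]
tool_rot: [0.358, 0.934, 0.0, -0.0]
ft_force: [-1.6, -0.2, 3.2]
grip_width: 0.0027
grasp_force: 59.1
```

Call:
jog_arm(
  deltas=[
    {"fingers":0,"delta_pos":[0,0,-0.03],"yaw":0},
    {"fingers":0,"delta_pos":[0,0,-0.08],"yaw":0},
    {"fingers":0,"delta_pos":[0,0,-0.15],"yaw":0},
    {"fingers":0,"delta_pos":[0,0,-0.2],"yaw":0},
    {"fingers":0,"delta_pos":[0,0,-0.2],"yaw":0},
    {"fingers":0,"delta_pos":[0,0,-0.2],"yaw":0},
  ],
)

```text
clock: 18.35
eef_pos: [0.2984, 0.0685, 0.072]
tool_rot: [0.358, 0.934, 0.0, 0.0]
ft_force: [-0.3, 0.0, 0.1]
grip_width: 0.0028
grasp_force: 58.9
```

```bash
python3 - <<'E'
from h import *
o=bot.get_obs();t=o['eef_pos'];print(t,o['grip_width'],o['grasp_force'])
for n in('side','wrist','scene'):
    c=cam(n);P=cloud(c);im=c['image'];d=P-t
    m=(np.hypot(d[...,0],d[...,1])<.16)&(abs(d[...,2]+.008)<.02)&(im.min(2)>110)
    Q=P[m]
    if len(Q)<10: print(n,len(Q));continue
    ct=Q.mean(0);v=np.linalg.svd(Q-ct,full_matrices=False)[2][0];v*=np.sign(v[0]);s=(Q-ct)@v
    print(n,len(Q),'dir',v.round(3),'ends',(ct+v*np.percentile(s,1)).round(4),(ct+v*np.percentile(s,99)).round(4),'z rel tcp',(ct+v*((t-ct)@v)-t).round(4))
# target: press location local x; panel face = tray origin-50
go(.3,.05,.09,82.5)
E
```

```text
[0.29843083 0.06848212 0.07198582] 0.002809493563230814 58.85448217391968
side 218 dir [ 0.742 -0.671 -0.004] ends [0.2375 0.1234 0.0645] [ 0.3824 -0.0076  0.0637] z rel tcp [-0.0001 -0.0001 -0.0078]
wrist 3613 dir [ 0.744 -0.666  0.051] ends [0.2355 0.1233 0.0628] [0.3362 0.0331 0.0697] z rel tcp [-0.0006 -0.001  -0.0049]
scene 143 dir [ 0.746 -0.666  0.001] ends [0.2375 0.1217 0.0643] [ 0.383  -0.0082  0.0644] z rel tcp [-0.0006 -0.0006 -0.0076]
tool y at 48.05 pos [0.2975 0.0683 0.0713] -> delta [-0.0469 -0.0397 -0.0622] yaw -0.7655 mm 26.228903157683707
```

```bash
python3 - <<'E'
from h import *
go(.4011,.0511,.048,82.5)
E
```

```text
tool y at 48.05 pos [0.2975 0.0683 0.0713] -> delta [-0.2953  0.1885  0.0772] yaw -0.7655 mm 107.62228888667536
```

Call:
jog_arm(
  deltas=[
    {"fingers":0,"delta_pos":[-0.05,0.03,0],"yaw":-0.15},
    {"fingers":0,"delta_pos":[-0.1,0.07,0],"yaw":-0.3},
    {"fingers":0,"delta_pos":[-0.15,0.1,0],"yaw":-0.45},
    {"fingers":0,"delta_pos":[-0.2,0.13,0.02],"yaw":-0.6},
    {"fingers":0,"delta_pos":[-0.25,0.16,0.04],"yaw":-0.72},
    {"fingers":0,"delta_pos":[-0.28,0.18,0.06],"yaw":-0.766},
    {"fingers":0,"delta_pos":[-0.295,0.188,0.077],"yaw":-0.766},
    {"fingers":0,"delta_pos":[-0.295,0.188,0.077],"yaw":-0.766},
    {"fingers":0,"delta_pos":[-0.295,0.188,0.077],"yaw":-0.766},
  ],
)

```text
clock: 19.4
eef_pos: [0.4006, 0.0512, 0.0485]
tool_rot: [0.065, 0.998, -0.0, -0.001]
ft_force: [1.1, -0.6, -0.6]
grip_width: 0.0025
grasp_force: 58.9
```

```bash
cat > rod.py <<'E'
from look import *
def rod(n):
    t=bot.get_obs()['eef_pos'];c=cam(n);P=cloud(c);im=c['image'];d=P-t;L=d[...,:2]@np.c_[ex,ey]
    m=(abs(L[...,1])<.012)&(L[...,0]>-.1)&(L[...,0]<.122)&(abs(d[...,2]+.008)<.012)&(im.min(2)>110)
    Q=P[m];l=L[m];print(n,len(Q),'tip rel tcp local',np.percentile(l[:,0],99).round(4),'y at tip',np.median(l[l[:,0]>.09,1]).round(4),'z tip',np.median(Q[l[:,0]>.09,2]).round(4))
    x,y,z=P[...,0],P[...,1],P[...,2]
    pm=(x>.48)&(x<.7)&(abs(y)<.17)&(z>.07)&(z<.092)&(cv2.cvtColor(im,cv2.COLOR_RGB2HSV)[...,1]<80); rect(P,pm,'panel')
    dk=(im.max(2)<70)&(x>.52)&(x<.7)&(abs(y)<.1)&(z>.02)&(z<.07); rect(P,dk,'pad')
    return c
E
python3 - <<'E'
from rod import *
rod('side');rod('scene');c=rod('wrist')
o=bot.get_obs();d=(o['eef_pos'][:2]-[.586,.0268]);print(o['eef_pos'],'tcp local',d@ex,d@ey)
go(.4011,.0511,.048,82.5)
E
```

```text
side 229 tip rel tcp local 0.1136 y at tip 0.0015 z tip 0.0397
panel 387 [596.7  -3.3] [328.4 145.3] 78.8 local x [-50.6  97.2] y [-190.9  130.3]
pad 49 [537.   39.5] [46.4  2. ] 82.1 local x [-51.2 -49.4] y [-16.4  29.1]
scene 122 tip rel tcp local 0.0983 y at tip 0.0006 z tip 0.0411
panel 369 [583.4   7.2] [330.  138.4] 71.9 local x [-49.3  96.5] y [-186.8  129.9]
wrist 3263 tip rel tcp local 0.0521 y at tip nan z tip nan
[0.4012864  0.05135856 0.04923233] tcp local -0.18632995817366715 0.00024223304151871003
tool y at 82.53 pos [0.4013 0.0514 0.0492] -> delta [ 0.0005 -0.0009  0.0041] yaw 0.0006 mm 1.272881985159464
  return _methods._mean(a, axis=axis, dtype=dtype,
  ret = ret.dtype.type(ret / rcount)
```

Call:
jog_arm(
  deltas=[
    {"fingers":0,"delta_pos":[-0.03,0,0.003],"yaw":0},
    {"fingers":0,"delta_pos":[-0.055,0,0.003],"yaw":0},
    {"fingers":0,"delta_pos":[-0.07,0,0.003],"yaw":0},
    {"fingers":0,"delta_pos":[-0.085,0,0.003],"yaw":0},
    {"fingers":0,"delta_pos":[-0.105,0,0.003],"yaw":0},
    {"fingers":0,"delta_pos":[-0.13,0,0.003],"yaw":0},
    {"fingers":0,"delta_pos":[-0.16,0,0.003],"yaw":0},
    {"fingers":0,"delta_pos":[-0.19,0,0.003],"yaw":0},
    {"fingers":0,"delta_pos":[-0.22,0,0.003],"yaw":0},
    {"fingers":0,"delta_pos":[-0.25,0,0.003],"yaw":0},
    {"fingers":0,"delta_pos":[-0.28,0,0.003],"yaw":0},
    {"fingers":0,"delta_pos":[-0.3,0,0.003],"yaw":0},
  ],
)

```text
clock: 20.75
eef_pos: [0.4913, 0.0394, 0.0478]
tool_rot: [0.065, 0.998, -0.0, -0.001]
ft_force: [-4.1, 0.7, -0.2]
grip_width: 0.0026
grasp_force: 58.9
```

```bash
python3 - <<'E' 2>/dev/null
from rod import *
c=rod('side')
o=bot.get_obs();d=(o['eef_pos'][:2]-[.586,.0268]);print(o['eef_pos'],'tcp local',d@ex,d@ey,o['ft_force'])
save('9.png',cv2.resize(c['image'][150:290,150:337],(800,600)))
E
```

```text
side 226 tip rel tcp local 0.1137 y at tip 0.0004 z tip 0.0397
panel 456 [630.1 -18.8] [236.7 275.2] 19.2 local x [-107.8   96. ] y [-190.8  131.2]
pad 51 [605.5  23. ] [53.  2.] 82.7 local x [18.8 20.7] y [-27.2  24.8]
[0.49273281 0.03930064 0.04809592] tcp local -0.09409642789270352 0.0002217676778138323 [-1.43382552  0.21137251  0.09285716]
```

View pics/9.png

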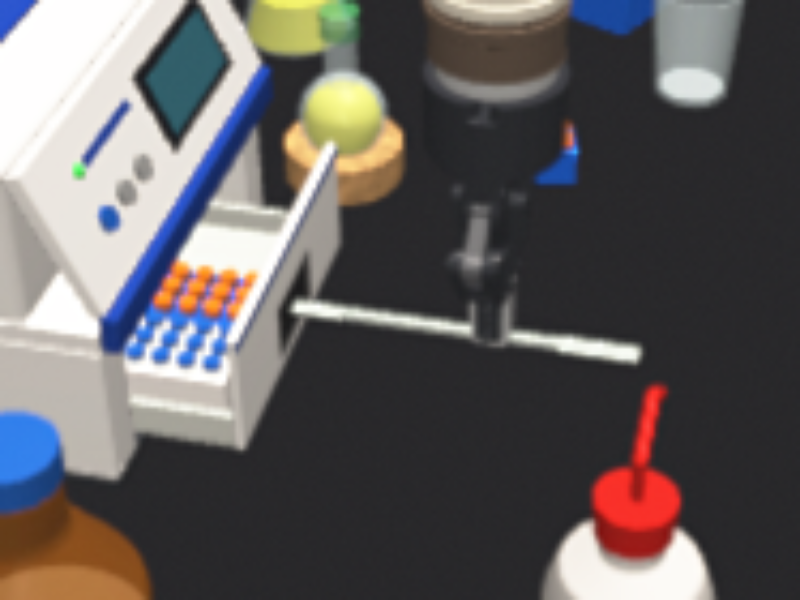

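The spatula tip presses the dark pad at (297,305), the tray is 70 mm in, and the racks have stayed together.

Call:
jog_arm(
  deltas=[
    {"fingers":0,"delta_pos":[-0.01,0,0],"yaw":0},
    {"fingers":0,"delta_pos":[-0.03,0,0],"yaw":0},
    {"fingers":0,"delta_pos":[-0.055,0,0],"yaw":0},
    {"fingers":0,"delta_pos":[-0.08,0,0],"yaw":0},
    {"fingers":0,"delta_pos":[-0.105,0,0],"yaw":0},
    {"fingers":0,"delta_pos":[-0.13,0,0],"yaw":0},
    {"fingers":0,"delta_pos":[-0.15,0,0],"yaw":0},
    {"fingers":0,"delta_pos":[-0.17,0,0],"yaw":0},
    {"fingers":0,"delta_pos":[-0.185,0,0],"yaw":0},
    {"fingers":0,"delta_pos":[-0.195,0,0],"yaw":0},
    {"fingers":0,"delta_pos":[-0.2,0,0],"yaw":0},
    {"fingers":0,"delta_pos":[-0.2,0,0],"yaw":0},
  ],
)

```text
clock: 22.0
eef_pos: [0.5509, 0.0317, 0.0483]
tool_rot: [0.065, 0.998, -0.0, 0.0]
ft_force: [-4.0, 0.8, 0.6]
grip_width: 0.0024
grasp_force: 58.9
```

Call:
jog_arm(
  deltas=[
    {"fingers":0,"delta_pos":[-0.004,0,0],"yaw":0},
    {"fingers":0,"delta_pos":[-0.008,0,0],"yaw":0},
    {"fingers":0,"delta_pos":[-0.012,0,0],"yaw":0},
    {"fingers":0,"delta_pos":[-0.015,0,0],"yaw":0},
    {"fingers":0,"delta_pos":[-0.015,0,0],"yaw":0},
  ],
)

```text
clock: 22.5
eef_pos: [0.5556, 0.0311, 0.0484]
tool_rot: [0.065, 0.998, 0.0, 0.001]
ft_force: [-3.7, 1.0, -0.6]
grip_width: 0.003
grasp_force: 58.9
```

Call:
jog_arm(
  deltas=[
    {"fingers":0,"delta_pos":[-0.003,0,0],"yaw":0},
    {"fingers":0,"delta_pos":[-0.006,0,0],"yaw":0},
    {"fingers":0,"delta_pos":[-0.008,0,0],"yaw":0},
    {"fingers":0,"delta_pos":[-0.008,0,0],"yaw":0},
  ],
)

```text
clock: 22.9
eef_pos: [0.557, 0.0309, 0.048]
tool_rot: [0.065, 0.998, -0.0, -0.0]
ft_force: [-5.2, 0.6, -0.5]
grip_width: 0.0027
grasp_force: 58.9
```

Call:
jog_arm(
  deltas=[
    {"fingers":0,"delta_pos":[-0.003,0,0],"yaw":0},
    {"fingers":0,"delta_pos":[-0.005,0,0],"yaw":0},
    {"fingers":0,"delta_pos":[-0.005,0,0],"yaw":0},
  ],
)

```text
clock: 23.2
eef_pos: [0.5571, 0.0308, 0.0475]
tool_rot: [0.065, 0.998, 0.0, -0.002]
ft_force: [-7.2, 1.3, 0.3]
grip_width: 0.0025
grasp_force: 58.9
```

The force rises without motion, so this is the end stop, past the catch. I'll back off and watch the tray.

Call:
jog_arm(
  deltas=[
    {"fingers":0,"delta_pos":[0.02,0,0],"yaw":0},
    {"fingers":0,"delta_pos":[0.05,0,0],"yaw":0},
    {"fingers":0,"delta_pos":[0.1,0,0],"yaw":0},
    {"fingers":0,"delta_pos":[0.2,0,0],"yaw":0},
    {"fingers":0,"delta_pos":[0.3,0,0],"yaw":0},
    {"fingers":0,"delta_pos":[0.4,0,0],"yaw":0},
    {"fingers":0,"delta_pos":[0.5,0,0],"yaw":0},
    {"fingers":0,"delta_pos":[0.55,0,0],"yaw":0},
    {"fingers":0,"delta_pos":[0.55,0,0],"yaw":0},
  ],
)

```text
clock: 24.1
eef_pos: [0.3941, 0.0521, 0.0487]
tool_rot: [0.065, 0.998, -0.0, 0.001]
ft_force: [0.6, -0.2, -0.8]
grip_width: 0.0027
grasp_force: 58.9
```

```bash
python3 - <<'E' 2>/dev/null
from rod import *
rod('side');rod('scene')
go(.2984,.0685,.072,48.05)
E
```

```text
side 241 tip rel tcp local 0.1135 y at tip 0.001 z tip 0.0403
panel 227 [656.2 -15.6] [330.4  37.9] 74.1 local x [33.9 96.8] y [-190.1  131. ]
pad 81 [664.1  17.9] [54.1  2.4] 82.6 local x [77.5 79.8] y [-25.6  27.6]
scene 132 tip rel tcp local 0.1145 y at tip 0.0002 z tip 0.0415
panel 44 [640.6 -12.4] [331.2  15.8] 71.7 local x [27.  97.8] y [-194.  130.]
tool y at 82.53 pos [0.3974 0.0523 0.0492] -> delta [ 0.334   0.0108 -0.0776] yaw 0.7662 mm 102.91901514177229
```

The pad face is at 0.130 m travel, so the tray is latched. I'll put the spatula back where it lay.

Call:
jog_arm(
  deltas=[
    {"fingers":0,"delta_pos":[0.07,0,-0.05],"yaw":0.15},
    {"fingers":0,"delta_pos":[0.14,0,-0.07],"yaw":0.3},
    {"fingers":0,"delta_pos":[0.21,0.005,-0.07],"yaw":0.45},
    {"fingers":0,"delta_pos":[0.27,0.01,-0.07],"yaw":0.6},
    {"fingers":0,"delta_pos":[0.31,0.01,-0.03],"yaw":0.72},
    {"fingers":0,"delta_pos":[0.334,0.01,0.02],"yaw":0.766},
    {"fingers":0,"delta_pos":[0.334,0.01,0.07],"yaw":0.766},
    {"fingers":0,"delta_pos":[0.334,0.01,0.1],"yaw":0.766},
    {"fingers":0,"delta_pos":[0.334,0.01,0.115],"yaw":0.766},
    {"fingers":0,"delta_pos":[0.334,0.01,0.12],"yaw":0.766},
    {"fingers":0,"delta_pos":[0.334,0.01,0.12],"yaw":0.766},
  ],
)

```text
clock: 25.3
eef_pos: [0.2976, 0.0683, 0.0125]
tool_rot: [0.358, 0.934, 0.0, 0.001]
ft_force: [0.1, -0.8, -0.4]
grip_width: 0.0025
grasp_force: 58.9
```

Call:
jog_arm(
  deltas=[
    {"fingers":0,"delta_pos":[0,0,0.002],"yaw":0},
    {"fingers":0.1,"delta_pos":[0,0,0.002],"yaw":0},
    {"fingers":0.25,"delta_pos":[0,0,0],"yaw":0},
    {"fingers":0.35,"delta_pos":[0,0,0],"yaw":0},
    {"fingers":0.35,"delta_pos":[0,0,-0.05],"yaw":0},
    {"fingers":0.35,"delta_pos":[0,0,-0.2],"yaw":0},
    {"fingers":0.35,"delta_pos":[0,0,-0.35],"yaw":0},
    {"fingers":0.35,"delta_pos":[0,0,-0.5],"yaw":0},
    {"fingers":0.35,"delta_pos":[0,0,-0.5],"yaw":0},
  ],
)

```text
clock: 26.2
eef_pos: [0.3003, 0.0691, 0.1675]
tool_rot: [0.358, 0.934, 0.003, 0.005]
ft_force: [1.7, 0.9, -0.6]
grip_width: 0.0296
grasp_force: 0.0
```

```bash
python3 - <<'E' 2>/dev/null
from rod import *
s=rod('side');c=cam('scene');print(bot.get_obs()['clock'],bot.get_obs()['eef_pos'])
save('10.png',np.vstack([s['image'][90:380],c['image'][120:384]]))
E
python3 - <<'E'
from look import *
s=cam('side');c=cam('scene');P=cloud(s);im=s['image'];x,y,z=P[...,0],P[...,1],P[...,2]
rect(P,(im.max(2)<70)&(x>.52)&(x<.7)&(abs(y)<.1)&(z>.02)&(z<.07),'pad');print(bot.get_obs()['clock'],bot.get_obs()['eef_pos'])
save('10.png',np.vstack([im[90:380],c['image'][120:384]]))
E
```

```text
pad 81 [664.   17.4] [56.  3.] 84.1 local x [77.4 80.1] y [-26.6  27.7]
26.35 [0.29599885 0.06807008 0.161888  ]
```

View pics/10.png

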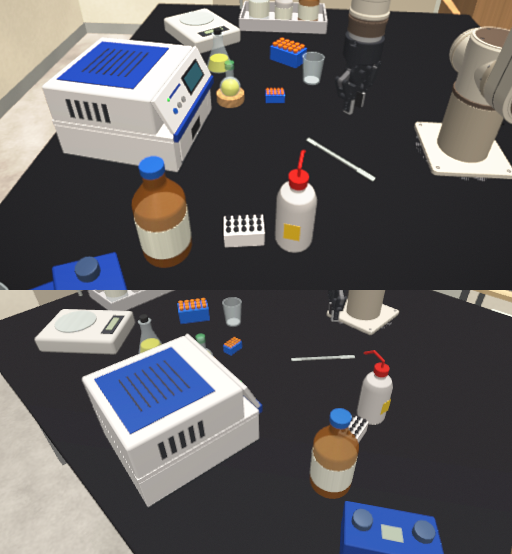

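The tray is shut, flush with the case front at about (195,130) in the upper view. The spatula is back at (340,158), and the flask, beaker, spare rack and bottles stand where they were. The tray was still at 0.130 m more than 2 s after release, so I'll hand in.

```bash
python3 -c "
from workcell import bot
print(bot.job_done())"
```

```text
the job is handed in; nothing more can be done
None
```

The blue rack is in the tray, snug against the white rack, which is against the side wall; the tray is latched at 0.130 m and stayed shut (handed in at about 26 s of 61 s). I pressed it home with the bench spatula because the fingers can't reach under the brow, then put the spatula back.

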